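# Wedge the valve blocks tight in the drilling fixture

## Robot

A 6-joint arm with a two-finger parallel gripper is mounted at the origin on the work surface. World frame = base frame: x ahead of the robot, y to its left, z up, the work surface at z = 0. Lengths are in m, angles in rad, forces in N, time in s.
With the tool pointing down it reaches from about 0.225 to 0.875 m from the base axis. Payload 3.4 kg.
Tool frame: the origin (TCP) lies between the finger pads; the fingertips stand 11 mm ahead of it and the grasp point (between the pads) lies 8 mm behind it (tips_ahead is the distance from the TCP to the fingertips, in m); z points along the fingers, x is the direction in which the jaws open and shut, and the axes are right-handed (so a half turn about z gives the same grasp; the last joint's range is limited). The gripper opens to 85 mm and grips with 20 to 120 N. Pads are 22 mm wide; open, the fingers measure 114 mm over their backs; the gripper's body (76 mm by 85 mm) begins 54 mm behind the grasp point. The pads swing forward as they close: fully open they stand 13 mm farther back than shut.
Start: joints at [0.986, 0.276, 1.505, -0, 1.361, -0.121], TCP at [0.257, 0.514, 0.242] pointing down, gripper open.
Joint ranges: [-2.89, 2.89], [-0.75, 2.08], [0.22, 2.7], [-1.18, 4.32], [0.11, 2.71], [-2.7, 2.7]. Speed limits (rad/s): [2.57, 2.57, 3.14, 3.14, 3.14, 3.14].

## Interface

Orientations are given as a unit quaternion [w, x, y, z].
In Python, from rig import get_state, get_image, sign_off, masks_of, tips_ahead gives the robot as it stands.
- The arm moves only by the tool play_rows, never from a script. Its argument "series" is a list of rows, each an object of numbers: "fingers": the closure, from -1 (fully open) to 1 (shut); "dx", "dy", "dz": the shift along the world's x, y, z in mm; "turn": the turn about the world's z in rad. A call has 1 to 20 rows; each row shifts and turns the pose as measured when the row begins; what a row does not reach is not made up. A row lasts 1/12 s, in which the tool goes at most 41.7 mm and 7.16 degrees, less where a joint would pass 70% of its speed; a pose out of reach is approached as far as the arm can. A call with a gripper value outside its range is refused whole. The fingers move at their own pace and stop on an object; "squeeze" is the grip in N (left out, the last holds). Time passes only in rows, so rows that do not move let the fingers close. It gives the time, the measured TCP pose, the force and the opening at its end, in the units of the state.
- get_state(): the state, without advancing time (a new reading comes with each control period).
- get_image(name): name is "scene" or "side" or "wrist"; returns a dict with "pixels" (400x640x3 uint8, red, green, blue), "vfov" (degrees; the focal length in pixels is half the picture's height over the tangent of half this angle, whatever the lens; pixels are square), "cx", "cy" (the principal point, pixels), "dist" ([k1, k2, p1, p2, k3] as OpenCV has them; the pictures are not rectified), "rvec" (rotation vector, rad) and "tvec" (3), from world to camera coordinates, as OpenCV has them; the wrist camera has in their place "hand_eye" (4x4, takes a point from camera to tool coordinates, whose origin is the TCP and whose axes are the tool frame's). Camera axes: x right, y down, z forward; pixel columns grow to the right and rows downward; lengths in m; the calibration is good to about 2 mm. A picture is of the moment at which its call begins: read the wrist's pose just before it. There is no depth.
- sign_off(): hands the job in, once; it reports no verdict.
Trained networks look in a picture, given as the dict that the camera call returned (one of the last four; its "shot" number tells which), for a name from the list of things; names that differ only in an ending like _2 or _b are one class to them, and where a whole thing is asked for, a point or a joint stands for the part that bears it (a point fixed in the world has none). Each returns a list of dicts, best first, with "p" (0 to 1); they miss things now and then, are a little off and sometimes report something else, mostly with a low value. They report only what shows in the picture. A call takes as long as a camera call. They do not tell look-alikes from the thing itself.
- masks_of(picture, label): "region" (400x640 bool, what is visible of it) and "xy" ([column, row] in pixels, amid what is visible of it).
The state is a dict: "clock": time; "qpos": joint angles; "qd": joint speeds; "effort": joint torques, N m; "position": TCP position; "ee_rot": TCP orientation; "contact_force": force on the tool from outside, world axes, zero at the start; "moment": the same for the moment, N m; "width": finger opening in m.
Only numpy, scipy, OpenCV 4.12 (cv2) and the standard library are available. Lean on these libraries where they do the work, as an engineer would, in place of code of your own. Each camera call takes 0.05 s, during which the arm holds its last target. There are 200 camera calls.

## Task

Three aluminium valve blocks sit loosely in a row in the steel fixture. Take the tapered wooden wedge from the plywood rack (the two pieces beside it are straight-sided), set it upright and square, thin end down, in the V-shaped gap between the fixed cheek and the sliding jaw, and press it firmly down until the jaw has closed the row up tight; then let go, leaving the wedge jammed there.

Things in the scene. Friction and masses are not known exactly. Their poses are not given: they have to be found in the camera images.
- wedge: Brown hardwood wedge, 0.12 kg, upright, thin end down, in any of the rack's 3 slots. Origin: centre of its foot (thin end), z up, x along its width, y across its thickness (half turn alike). Taper 70 mm tall, 50 wide (x), 10 thick (y) at the foot, 32 at the top (9 deg each side); on it a square grip 24 x 24 mm, 70 to 106 mm above the foot. Beside: two straight blocks, 18 and 14 thick, same grip.
- rack: Fixed plywood rack holding the wedge, 100 (x) by 250 (y) mm, 34 high. Origin: centre of its underside, on the table. Slots 56 x 25 mm, 24 deep (floor 10 mm above the table), at y = -80, 0, 80 mm; the wedge's axes are about parallel to the rack's. Lift 30 mm or more to clear it.
- fixture: Fixed steel fixture, base 130 (x) x 270 mm, 12 thick. Origin: at table level under the middle of the wedge gap when tight; y along the row. Fixed cheek at y -42 to -5, sliding jaw at +5 to +42, 60 wide, 71 high; facing sides lean apart as the wedge does, top 10 mm flared 7 more. Then 3 blocks (tops at 62), end stop. Tight: wedge foot about 24 mm above the table, x = y = 0, y axes parallel.
- jaw (a joint): Slide of the jaw between gap and row, m along the fixture's +y: 0 to 0.003 at the start (loose), about 0.006 when the row is tight. Gap middle at fixture y = (value - 0.006)/2. Stiff, stays put. The wedge touches both sides with its foot about 10 to 20 mm above its tight height; from there push down steadily, about 5 to 20 N; no hard stop, only growing resistance, 15 to 20 N is enough.
There are look-alikes about, which are no part of the job. Leave any purple or red look-alike of the wedge alone.

How it is judged:
On the way:
1. the fingers, holding or pressing the wedge, have driven it in so far that the jaw has closed the row (jaw over 4.8 mm) (value of joint jaw above 0.0048 m and contact force between the fingers and wedge above 1 N and z of wedge in the frame of fixture below 0.032 m), for 0.1 s.
At the end, for the whole second after the job is handed in: Wedge left jammed in the gap, at rest: foot 12.5 to 30 mm above the table, within 15 mm (its width) and 10 mm (along the row) of the middle, upright and square to 10 degrees; jaw at 4.8 to 9 mm, the row closed up (value of joint jaw between 0.0048 and 0.009 m and x of wedge in the frame of fixture between -0.015 and 0.015 m and y of wedge in the frame of fixture between -0.01 and 0.01 m and z of wedge in the frame of fixture between 0.0125 and 0.03 m and angle between wedge's own z axis and vertical below 0.175 rad and angle between the y axis of wedge and the y axis of fixture, either way round below 0.175 rad and linear speed of wedge below 0.01 m/s); the robot touches nothing.
It also fails if it takes over 32 s, if anything falls off the work surface, if the arm or the gripper's body presses on something with over 40 N, if the wrist force passes 120 N, or if a joint passes its speed limit or range.

## Working session

There is one attempt and no reset: what is moved stays moved. The work goes in short steps, Python scripts to look and compute and a tool call to move; the robot and the scene stay as the last step left them, time stands still between calls to the robot, and variables do not carry over. Pictures are saved under pics/ and viewed, about 8 in all and at most 12, crops included, and the job is handed in when it is done.

Besides the shell and the picture viewer there is one more tool, called by a JSON object that holds its "fn" and its "kwargs". play_rows: Moves the arm, as the interface text tells. Its arguments: {"type":"object","properties":{"series":{"type":"array"},"squeeze":{"type":"number"}},"required":["series"]}

```bash
mkdir -p pics; ls; cat > h.py <<'E'
import numpy as np, cv2
from rig import *
def cam(im):
    f=200/np.tan(np.radians(im["vfov"])/2)
    K=np.array([[f,0,im["cx"]],[0,f,im["cy"]],[0,0,1]]); d=np.array(im["dist"],float)
    if "rvec" in im and im["rvec"] is not None:
        R=cv2.Rodrigues(np.array(im["rvec"],float))[0]; t=np.array(im["tvec"],float).ravel()
    else:
        s=im["state"]; w,x,y,z=s["ee_rot"]
        from scipy.spatial.transform import Rotation as Ro
        T=np.eye(4);T[:3,:3]=Ro.from_quat([x,y,z,w]).as_matrix();T[:3,3]=s["position"]
        Ti=np.linalg.inv(T@np.array(im["hand_eye"])); R,t=Ti[:3,:3],Ti[:3,3]
    return K,d,R,t
def shot(n):
    s=get_state(); im=get_image(n); im["state"]=s; return im
def toz(im,uv,z):
    K,d,R,t=cam(im)
    p=cv2.undistortPoints(np.array(uv,float).reshape(-1,1,2),K,d).reshape(-1,2)
    r=np.c_[p,np.ones(len(p))]@R; c=-R.T@t
    return c+r*((z-c[2])/r[:,2])[:,None]
def proj(im,P):
    K,d,R,t=cam(im); return cv2.projectPoints(np.array(P,float).reshape(-1,3),cv2.Rodrigues(R)[0],t,K,d)[0].reshape(-1,2)
def save(im,n,crop=None,s=1):
    a=im["pixels"][:,:,::-1]
    if crop: a=a[crop[1]:crop[3],crop[0]:crop[2]]
    cv2.imwrite("pics/"+n,cv2.resize(a,None,fx=s,fy=s,interpolation=cv2.INTER_CUBIC))
E
python3 - <<'E'
from h import *
A=[]
for n in ["scene","side","wrist"]:
    im=shot(n)
    for l in ["wedge","rack","fixture","jaw"]:
        for m in masks_of(im,l):
            r=m["region"]; ys,xs=np.nonzero(r)
            print(n,l,round(m["p"],2),np.round(m["xy"]),r.sum(),xs.min(),xs.max(),ys.min(),ys.max())
    save(im,n+"0.png"); A.append(im["pixels"])
    K,d,R,t=cam(im); print(n,"cam pos",-R.T@t, d)
# tile scene + side
cv2.imwrite("pics/both.png",cv2.resize(np.vstack(A[:2])[:,:,::-1],None,fx=.75,fy=.75))
E
```

```text
pics
scene wedge 0.88 [266. 100.] 508 256 275 84 122
scene wedge 0.87 [254. 155.] 588 241 264 138 173
scene wedge 0.81 [326. 160.] 608 317 341 141 178
scene wedge 0.61 [293. 121.] 452 282 299 105 142
scene wedge 0.35 [376. 297.] 5979 323 459 228 370
scene rack 0.59 [262. 180.] 3115 205 310 127 215
scene fixture 0.83 [375. 298.] 6078 323 459 228 370
scene jaw 0.66 [373. 267.] 656 355 392 249 285
scene cam pos [0.75028481 0.20589195 0.73095829] [-0.08253336  0.          0.          0.          0.        ]
side wedge 0.89 [265. 324.] 1552 250 276 294 368
side wedge 0.73 [342. 248.] 1412 325 361 223 276
side wedge 0.63 [258. 270.] 1187 243 272 244 298
side wedge 0.56 [257. 221.] 1403 242 274 190 245
side rack 0.65 [342. 309.] 5004 293 403 219 351
side fixture 0.86 [302. 162.] 3389 272 334 112 188
side jaw 0.88 [303. 142.] 282 289 315 138 149
side cam pos [ 0.37834971 -0.70375513  0.51279232] [-0.07503561  0.          0.          0.          0.        ]
wrist fixture 0.74 [149. 384.] 1358 122 261 336 399
wrist jaw 0.64 [163. 399.] 143 153 173 391 399
wrist cam pos [0.19286169 0.54652166 0.37369076] [-0.00410808  0.          0.          0.          0.        ]
```

View pics/scene0.png

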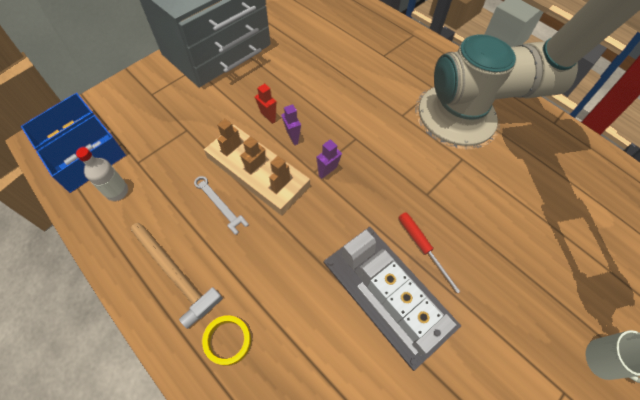

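View pics/side0.png

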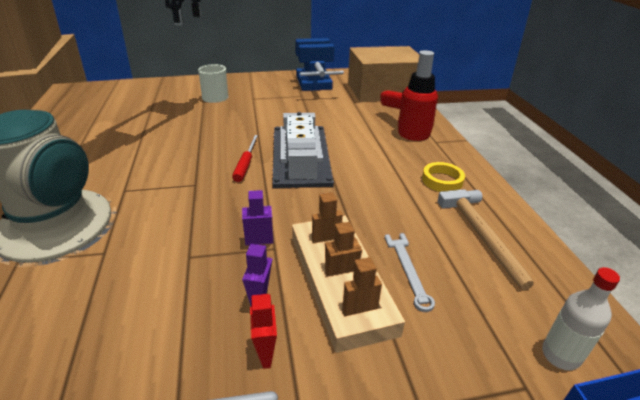

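Scene view: the candidates are brown pieces in the rack at (228,137), (253,155) and (280,174). The look-alikes are red at (265,104) and purple at (291,124) and (328,160). The fixture is at (390,298) with its gap near (373,255). Next is a close crop of the rack, plus rough poses.

```bash
python3 - <<'E'
from h import *
sc=shot("scene"); sd=shot("side")
a=cv2.resize(sc["pixels"][110:220,195:320],(500,440),interpolation=cv2.INTER_CUBIC)
b=cv2.resize(sd["pixels"][185:325,285:410],(393,440),interpolation=cv2.INTER_CUBIC)
cv2.imwrite("pics/rack.png",cv2.resize(np.hstack([a,b])[:,:,::-1],(795,392)))
c=cv2.resize(sc["pixels"][220:375,315:465],(560,579),interpolation=cv2.INTER_CUBIC)
cv2.imwrite("pics/fix.png",c[:,:,::-1])
print("pieces from scene z=.116", toz(sc,[[228,123],[253,141],[280,159]],.116).round(3).tolist())
print("pieces from side", toz(sd,[[327,197],[343,226],[363,263]],.116).round(3).tolist())
for im,n in((sc,"sc"),(sd,"sd")):
  for l,z in(("rack",.034),("fixture",.012)):
    ms=masks_of(im,l)
    if not ms: continue
    r=cv2.findContours(ms[0]["region"].astype(np.uint8),0,2)[0]; r=max(r,key=len)
    w=toz(im,r.reshape(-1,2),z)
    q=cv2.minAreaRect((w[:,:2]*1000).astype(np.float32)); print(n,l,q)
E
```

```text
pieces from scene z=.116 [[0.513, -0.305, 0.116], [0.505, -0.227, 0.116], [0.494, -0.152, 0.116]]
pieces from side [[0.501, -0.153, 0.116], [0.51, -0.228, 0.116], [0.519, -0.308, 0.116]]
sc rack ((515.8238525390625, -222.941650390625), (111.97662353515625, 261.2572937011719), 6.1060004234313965)
sc fixture ((508.6212158203125, 181.8974609375), (269.9516906738281, 134.4122772216797), 83.54791259765625)
sd rack ((508.7395935058594, -241.235107421875), (109.69207763671875, 270.61053466796875), 6.586348533630371)
sd fixture ((513.001708984375, 219.86990356445312), (383.5081787109375, 131.83258056640625), 83.62079620361328)
```

View pics/rack.png

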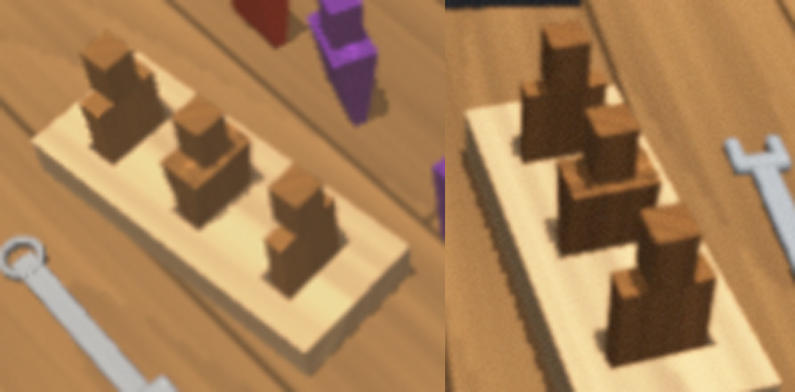

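View pics/fix.png

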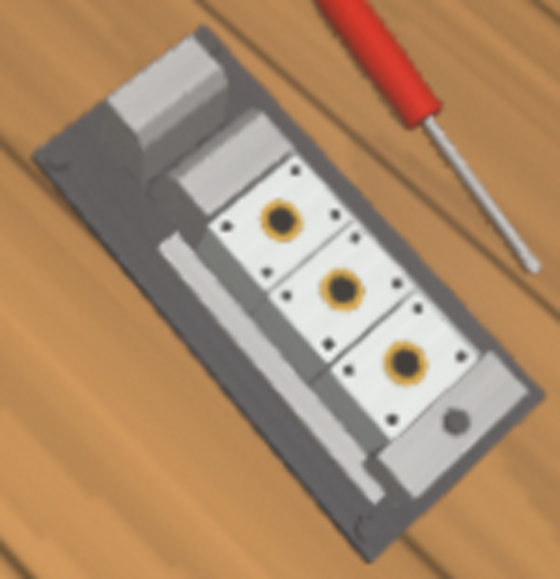

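The middle piece, scene (253,155) and side (343,250), has a broad tapered top with a shoulder all round its grip. The outer two are straight-sided, so the middle one is the wedge, at about (0.507, -0.228). The rack is yawed about +6.5° and the fixture about -6.5°, with the cheek toward -y.

```bash
python3 - <<'E'
from h import *
s=get_state(); w,x,y,z=s["ee_rot"]
from scipy.spatial.transform import Rotation as Ro
R=Ro.from_quat([x,y,z,w]).as_matrix(); print(R.round(3), s["position"],s["clock"],s["width"],tips_ahead if not callable(tips_ahead) else tips_ahead())
im=shot("wrist"); print(np.array(im["hand_eye"]).round(3),im["vfov"])
sc=shot("scene")
# cheek/jaw top edges from crop (scale 560/150)
f=560/150
pts=np.array([[110,100],[197,38],[142,145],[226,73],[172,180],[262,113],[209,212],[296,155],[382,457],[413,497],[492,352],[530,393]])/f+[315,220]
print((toz(sc,pts,.071)*1000).round(0)[:,:2].tolist())
E
```

```text
[[ 0.447  0.894  0.   ]
 [ 0.894 -0.447  0.   ]
 [ 0.     0.    -1.   ]] [0.25728239 0.51426894 0.24235136] 1.05 0.08552394343159343 0.011
[[ 1.     0.     0.     0.   ]
 [-0.     0.96   0.281 -0.072]
 [-0.    -0.281  0.96  -0.131]
 [ 0.     0.     0.     1.   ]] 70.24985866590664
[[523.0, 65.0], [463.0, 73.0], [529.0, 93.0], [467.0, 97.0], [531.0, 116.0], [471.0, 125.0], [530.0, 141.0], [476.0, 152.0], [560.0, 276.0], [563.0, 298.0], [484.0, 284.0], [486.0, 309.0]]
```

{"fn": "play_rows", "kwargs": {"series": [{"fingers": -1, "dx": 18, "dy": -28, "dz": 0, "turn": -0.09}, {"fingers": -1, "dx": 18, "dy": -28, "dz": 0, "turn": -0.09}, {"fingers": -1, "dx": 18, "dy": -28, "dz": 0, "turn": -0.09}, {"fingers": -1, "dx": 18, "dy": -28, "dz": 0, "turn": -0.09}, {"fingers": -1, "dx": 18, "dy": -28, "dz": 0, "turn": -0.09}, {"fingers": -1, "dx": 18, "dy": -28, "dz": 0, "turn": -0.09}, {"fingers": -1, "dx": 18, "dy": -28, "dz": 0, "turn": -0.09}, {"fingers": -1, "dx": 18, "dy": -28, "dz": 0, "turn": -0.09}, {"fingers": -1, "dx": 18, "dy": -28, "dz": 0, "turn": -0.09}, {"fingers": -1, "dx": 18, "dy": -28, "dz": 0, "turn": -0.09}, {"fingers": -1, "dx": 18, "dy": -28, "dz": 0, "turn": -0.09}, {"fingers": -1, "dx": 18, "dy": -28, "dz": 0, "turn": -0.09}, {"fingers": -1, "dx": 18, "dy": -28, "dz": 0, "turn": -0.09}, {"fingers": -1, "dx": 8, "dy": -28, "dz": 0, "turn": -0.07}, {"fingers": -1, "dx": 0, "dy": 0, "dz": 0, "turn": 0}, {"fingers": -1, "dx": 0, "dy": 0, "dz": 0, "turn": 0}]}}

```text
clock: 2.48
position: [0.508, 0.1041, 0.2435]
ee_rot: [-0.001, 0.995, -0.095, 0.006]
contact_force: [-0.3, -0.6, 0.9]
width: 0.0855
```

```bash
python3 - <<'E'
from h import *
import pickle
im=shot("wrist"); s=im["state"]; print(s["position"],s["ee_rot"],s["clock"],s["contact_force"])
for l in("fixture","jaw"):
    for m in masks_of(im,l): ys,xs=np.nonzero(m["region"]); print(l,m["p"],m["xy"],xs.min(),xs.max(),ys.min(),ys.max())
pickle.dump(im,open("wf.pkl","wb")); save(im,"wf.png",(150,60,490,400),1.75)
E
```

```text
[0.50795505 0.10414198 0.24350279] [-5.71245898e-04  9.95415365e-01 -9.54587456e-02  5.96264105e-03] 2.4833 [-0.27325193 -0.62073259  0.87870758]
fixture 0.95 [304.2, 143.5] 232 357 0 219
jaw 0.79 [302.2, 162.2] 274 329 143 175
```

View pics/wf.png

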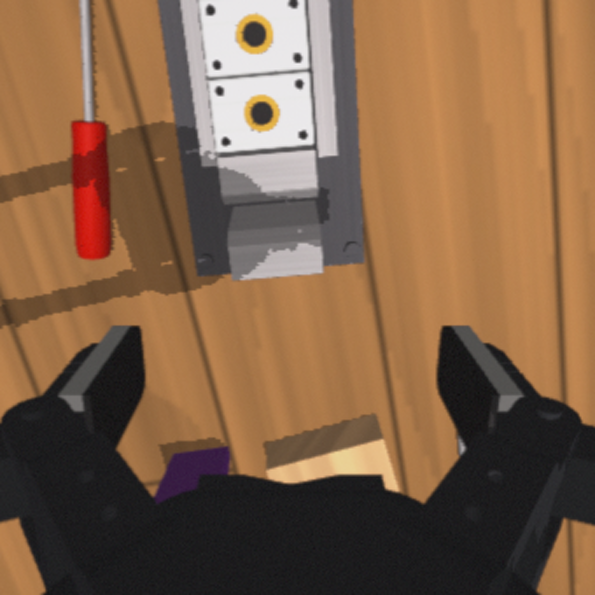

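```bash
python3 - <<'E'
from h import *
import pickle
im=pickle.load(open("wf.pkl","rb"))
c=lambda l: np.array(l)/1.75+[150,60]
def P(n,l,z): print(n,(toz(im,c(l),z)[:,:2]*1000).round(1).tolist())
P("base corners/edges L top,bot; R top,bot",[[163,0],[198,275],[354,0],[362,262]],.012)
P("cheek outer top edge L,R",[[234,280],[323,273]],.071)
P("jaw outer top edge L,R (block boundary)",[[218,157],[316,150]],.071)
P("jaw inner top edge",[[222,200],[318,196]],.071)
P("cheek inner top/flare",[[230,240],[322,236]],.071)
m=masks_of  # project model for check
R=np.radians
for yaw in(-6.5,-7.5):
  pass
E
```

```text
base corners/edges L top,bot; R top,bot [[452.7, 251.2], [428.9, 58.1], [577.5, 227.3], [555.0, 44.0]]
cheek outer top edge L,R [[465.7, 69.2], [523.3, 62.7]]
jaw outer top edge L,R (block boundary) [[473.7, 148.4], [532.7, 141.2]]
jaw inner top edge [[470.0, 122.2], [528.9, 113.2]]
cheek inner top/flare [[469.1, 96.1], [526.9, 87.4]]
```

{"fn": "play_rows", "kwargs": {"series": [{"fingers": -1, "dx": 0, "dy": -29, "dz": 0, "turn": 0.026}, {"fingers": -1, "dx": 0, "dy": -29, "dz": 0, "turn": 0.026}, {"fingers": -1, "dx": 0, "dy": -29, "dz": 0, "turn": 0.026}, {"fingers": -1, "dx": 0, "dy": -29, "dz": 0, "turn": 0.026}, {"fingers": -1, "dx": 0, "dy": -29, "dz": 0, "turn": 0.026}, {"fingers": -1, "dx": 0, "dy": -29, "dz": 0, "turn": 0.026}, {"fingers": -1, "dx": 0, "dy": -29, "dz": 0, "turn": 0.026}, {"fingers": -1, "dx": 0, "dy": -29, "dz": 0, "turn": 0.026}, {"fingers": -1, "dx": 0, "dy": -29, "dz": 0, "turn": 0.026}, {"fingers": -1, "dx": 0, "dy": -29, "dz": 0, "turn": 0.026}, {"fingers": -1, "dx": 0, "dy": -29, "dz": 0, "turn": 0.026}, {"fingers": -1, "dx": 0, "dy": 0, "dz": 0, "turn": 0}, {"fingers": -1, "dx": 0, "dy": 0, "dz": 0, "turn": 0}]}}

```text
clock: 3.72
position: [0.5047, -0.2047, 0.2452]
ee_rot: [-0.005, 0.997, 0.077, 0.007]
contact_force: [0.1, 1.2, 0.5]
width: 0.0856
```

```bash
python3 - <<'E'
from h import *
import pickle
im=shot("wrist"); s=im["state"]; print(s["position"],s["ee_rot"],s["clock"],s["contact_force"])
for m in masks_of(im,"wedge"):
    ys,xs=np.nonzero(m["region"]); print(m["p"],m["xy"],xs.min(),xs.max(),ys.min(),ys.max())
pickle.dump(im,open("ww.pkl","wb")); save(im,"ww.png",(200,50,440,290),2.5)
E
```

```text
[ 0.50468748 -0.20465001  0.2451731 ] [-0.00529585  0.9970228   0.07664679  0.00653948] 3.7167 [0.06910838 1.1684048  0.49220426]
0.73 [313.6, 206.3] 292 339 188 231
0.73 [197.5, 252.0] 183 218 238 270
0.66 [194.2, 201.6] 171 227 172 228
0.58 [214.9, 77.9] 186 251 55 98
```

View pics/ww.png

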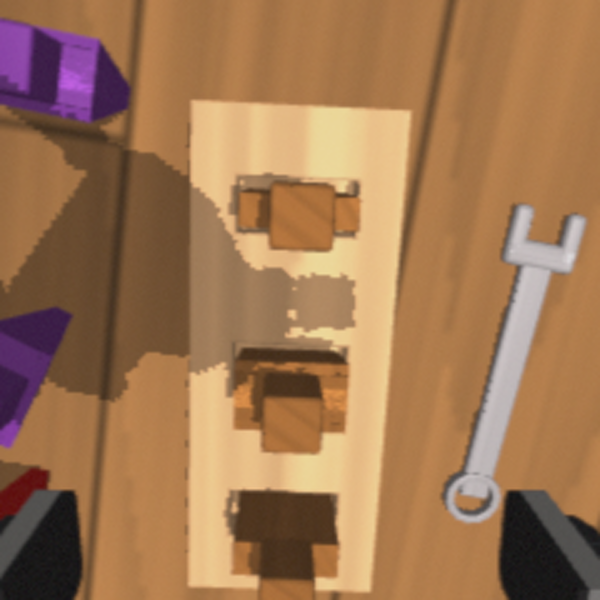

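Wrist crop: the middle piece at crop (291,420) has the broad shoulder and sloping sides, so it is the wedge. The neighbour at (302,215) is narrow and straight.

```bash
python3 - <<'E'
from h import *
import pickle
im=pickle.load(open("ww.pkl","rb"))
c=lambda l: np.array(l)/2.5+[200,50]
def P(n,l,z):
    w=toz(im,c(l),z)[:,:2]*1000; print(n,w.round(1).tolist(),w.mean(0).round(1))
P("grip top",[[262,398],[323,394],[322,453],[264,451]],.116)
P("shoulder L/R ends",[[234,366],[349,364],[346,432],[235,432]],.08)
P("rack edges",[[190,100],[189,585],[411,111],[373,590]],.034)
P("slot mid x",[[233,343],[348,343]],.034)
s=im["state"];print("yaw",2*np.arctan2(s["ee_rot"][2],s["ee_rot"][1]))
E
```

```text
grip top [[497.8, -219.9], [520.8, -214.8], [524.4, -239.0], [501.7, -241.5]] [ 511.2 -228.8]
shoulder L/R ends [[484.5, -219.0], [533.7, -210.6], [537.9, -241.8], [489.0, -249.1]] [ 511.3 -230.1]
rack edges [[447.3, -111.2], [475.5, -358.9], [547.2, -100.3], [576.0, -347.4]] [ 511.5 -229.4]
slot mid x [[481.4, -220.3], [537.8, -211.7]] [ 509.6 -216. ]
yaw 0.1534495051900532
```

{"fn": "play_rows", "kwargs": {"series": [{"fingers": -1, "dx": 2, "dy": -8, "dz": -15, "turn": 0}, {"fingers": -1, "dx": 2, "dy": -8, "dz": -20, "turn": 0}, {"fingers": -1, "dx": 2, "dy": -8, "dz": -20, "turn": 0}, {"fingers": -1, "dx": 0, "dy": 0, "dz": -15, "turn": 0}, {"fingers": -1, "dx": 0, "dy": 0, "dz": 0, "turn": 0}, {"fingers": -1, "dx": 0, "dy": 0, "dz": 0, "turn": 0}]}}

```text
clock: 4.32
position: [0.513, -0.2177, 0.1756]
ee_rot: [-0.006, 0.996, 0.084, 0.009]
contact_force: [-0.1, -0.1, -1.4]
width: 0.0856
```

```bash
python3 - <<'E'
from h import *
s=get_state(); print(s["position"],2*np.arctan2(s["ee_rot"][2],s["ee_rot"][1]),s["clock"])
E
```

```text
[ 0.51299411 -0.21768858  0.17560646] 0.16813933421374724 4.3167
```

{"fn": "play_rows", "kwargs": {"series": [{"fingers": -1, "dx": -1, "dy": -6, "dz": -15, "turn": -0.008}, {"fingers": -1, "dx": -1, "dy": -6, "dz": -15, "turn": -0.008}, {"fingers": -1, "dx": 0, "dy": 0, "dz": -10, "turn": 0}, {"fingers": -1, "dx": 0, "dy": 0, "dz": 0, "turn": 0}, {"fingers": -1, "dx": 0, "dy": 0, "dz": 0, "turn": 0}]}}

```text
clock: 4.73
position: [0.5142, -0.2254, 0.1399]
ee_rot: [-0.004, 0.997, 0.079, 0.013]
contact_force: [0.2, -0.2, -0.4]
width: 0.0855
```

```bash
python3 - <<'E'
from h import *
s=get_state(); print(s["position"],s["ee_rot"],2*np.arctan2(s["ee_rot"][2],s["ee_rot"][1]),s["clock"])
E
```

```text
[ 0.5142064  -0.22536097  0.13990456] [-0.00407227  0.99676481  0.07928178  0.01255882] 0.1587440093208504 4.7333
```

{"fn": "play_rows", "kwargs": {"series": [{"fingers": -1, "dx": -2, "dy": -3, "dz": -12, "turn": 0}, {"fingers": -1, "dx": -1, "dy": -2, "dz": -12, "turn": 0}, {"fingers": -1, "dx": 0, "dy": 0, "dz": -10, "turn": 0}, {"fingers": -1, "dx": 0, "dy": 0, "dz": -6, "turn": 0}, {"fingers": -1, "dx": 0, "dy": 0, "dz": 0, "turn": 0}, {"fingers": -1, "dx": 0, "dy": 0, "dz": 0, "turn": 0}]}}

```text
clock: 5.23
position: [0.5151, -0.2294, 0.1044]
ee_rot: [-0.002, 0.997, 0.081, 0.017]
contact_force: [-0.2, -0.2, -0.6]
width: 0.0856
```

```bash
python3 - <<'E'
from h import *
s=get_state(); print(s["position"],s["ee_rot"],2*np.arctan2(s["ee_rot"][2],s["ee_rot"][1]),s["clock"])
E
```

```text
[ 0.51508049 -0.22943083  0.10444182] [-0.00159036  0.99657196  0.08093587  0.01706433] 0.16207284367455066 5.2333
```

{"fn": "play_rows", "kwargs": {"series": [{"fingers": -1, "dx": -3, "dy": 0, "dz": -6, "turn": -0.005}, {"fingers": -1, "dx": -3, "dy": 0, "dz": -3, "turn": -0.005}, {"fingers": 1, "dx": 0, "dy": 0, "dz": 0, "turn": 0}, {"fingers": 1, "dx": 0, "dy": 0, "dz": 0, "turn": 0}, {"fingers": 1, "dx": 0, "dy": 0, "dz": 0, "turn": 0}, {"fingers": 1, "dx": 0, "dy": 0, "dz": 0, "turn": 0}, {"fingers": 1, "dx": 0, "dy": 0, "dz": 0, "turn": 0}, {"fingers": 1, "dx": 0, "dy": 0, "dz": 0, "turn": 0}], "squeeze": 80}}

```text
clock: 5.9
position: [0.5097, -0.2298, 0.097]
ee_rot: [-0.0, 0.997, 0.075, 0.019]
contact_force: [-0.5, 0.5, 1.0]
width: 0.0228
```

```bash
python3 - <<'E'
from h import *
s=get_state(); print(s["position"],s["ee_rot"],2*np.arctan2(s["ee_rot"][2],s["ee_rot"][1]),s["clock"],s["width"],s["contact_force"])
E
```

```text
[ 0.50968027 -0.229832    0.09701958] [-4.80168454e-04  9.96976321e-01  7.54287936e-02  1.86676932e-02] 0.15102739057859207 5.9 0.02280467987195088 [-0.53862033  0.53556652  0.96255756]
```

{"fn": "play_rows", "kwargs": {"series": [{"fingers": 1, "dx": 0, "dy": 0, "dz": 20, "turn": 0}, {"fingers": 1, "dx": 0, "dy": 0, "dz": 25, "turn": 0}, {"fingers": 1, "dx": 0, "dy": 0, "dz": 25, "turn": 0}, {"fingers": 1, "dx": 0, "dy": 0, "dz": 25, "turn": 0}, {"fingers": 1, "dx": 0, "dy": 10, "dz": 10, "turn": -0.02}, {"fingers": 1, "dx": 0, "dy": 20, "dz": 0, "turn": -0.02}, {"fingers": 1, "dx": 0, "dy": 28, "dz": 0, "turn": -0.02}, {"fingers": 1, "dx": 0, "dy": 28, "dz": 0, "turn": -0.02}, {"fingers": 1, "dx": 0, "dy": 28, "dz": 0, "turn": -0.02}, {"fingers": 1, "dx": 0, "dy": 28, "dz": 0, "turn": -0.02}, {"fingers": 1, "dx": 0, "dy": 28, "dz": 0, "turn": -0.02}, {"fingers": 1, "dx": 0, "dy": 28, "dz": 0, "turn": -0.02}, {"fingers": 1, "dx": 0, "dy": 28, "dz": 0, "turn": -0.02}, {"fingers": 1, "dx": 0, "dy": 28, "dz": 0, "turn": -0.02}, {"fingers": 1, "dx": 0, "dy": 28, "dz": 0, "turn": -0.02}, {"fingers": 1, "dx": 0, "dy": 28, "dz": 0, "turn": -0.02}, {"fingers": 1, "dx": 0, "dy": 15, "dz": 0, "turn": -0.02}, {"fingers": 1, "dx": 0, "dy": 0, "dz": 0, "turn": 0}, {"fingers": 1, "dx": 0, "dy": 0, "dz": 0, "turn": 0}]}}

```text
clock: 7.48
position: [0.5047, 0.1091, 0.2034]
ee_rot: [0.001, 0.998, -0.063, 0.017]
contact_force: [-0.4, -0.6, -0.9]
width: 0.0226
```

```bash
python3 - <<'E'
from h import *
s=get_state(); print(s["position"],s["ee_rot"],2*np.arctan2(s["ee_rot"][2],s["ee_rot"][1]),s["clock"],s["width"],s["contact_force"])
E
```

```text
[0.50470111 0.10907753 0.20338517] [ 0.00113529  0.99788702 -0.06280602  0.01660164] -0.12571219462087918 7.4833 0.022600074342520676 [-0.35399495 -0.55811068 -0.86278238]
```

{"fn": "play_rows", "kwargs": {"series": [{"fingers": 1, "dx": -4, "dy": -2, "dz": -10, "turn": 0.002}, {"fingers": 1, "dx": -4, "dy": -2, "dz": -10, "turn": 0.002}, {"fingers": 1, "dx": -2, "dy": 0, "dz": -5, "turn": 0}, {"fingers": 1, "dx": 0, "dy": 0, "dz": 0, "turn": 0}]}}

```text
clock: 7.82
position: [0.4948, 0.1022, 0.1776]
ee_rot: [0.002, 0.998, -0.061, 0.017]
contact_force: [0.2, -0.9, -1.5]
width: 0.0229
```

```bash
python3 - <<'E'
from h import *
sc=shot("scene"); sd=shot("side"); w=shot("wrist"); s=w["state"]
print(s["position"],s["ee_rot"],2*np.arctan2(s["ee_rot"][2],s["ee_rot"][1]),s["clock"],s["width"],s["contact_force"])
f=lambda im,x0,y0,x1,y1: cv2.resize(im["pixels"][y0:y1,x0:x1],(400,400),interpolation=cv2.INTER_CUBIC)
cv2.imwrite("pics/pre.png",np.hstack([f(sc,320,200,420,300),f(sd,255,80,355,180)])[:,:,::-1])
save(w,"prew.png",(220,80,420,280),2.5)
import pickle; pickle.dump((sc,sd,w),open("pre.pkl","wb"))
E
```

```text
[0.49593122 0.10236483 0.1785717 ] [ 0.00192552  0.99799438 -0.06059215  0.01822386] -0.12127896046458196 7.9167 0.022692315853945072 [-0.03315827 -0.16939122 -1.96199772]
```

View pics/pre.png

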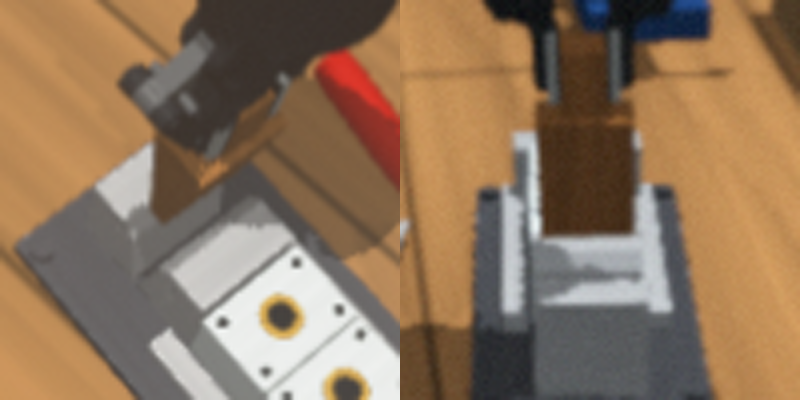

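View pics/prew.png

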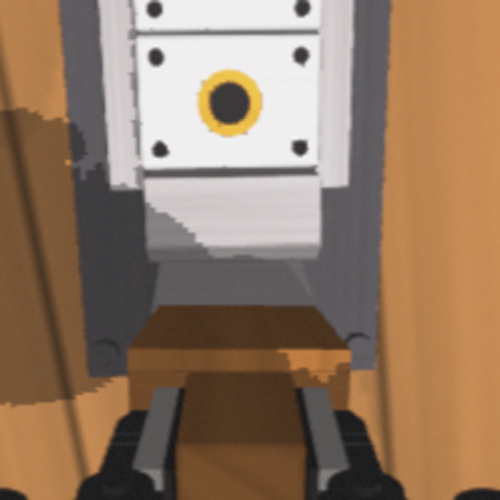

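```bash
python3 - <<'E'
from h import *
import pickle
sc,sd,w=pickle.load(open("pre.pkl","rb"))
for z in(.088,.091):
  print("side foot front corners",(toz(sd,[[290.2,138.8],[313.3,138.8]],z)*1000).round(1).tolist())
  print("scene foot corner",(toz(sc,[[359.5,255]],z)*1000).round(1).tolist())
  print("wrist foot +y edge", (toz(w,np.array([[160,306],[312,306]])/2.5+[220,80],z)*1000).round(1).tolist())
# prediction: foot corners from tool pose
c=np.array([495.9+2.9,102.4-.5]); a=-.121; X=np.array([np.cos(a),np.sin(a)]);Y=np.array([-X[1],X[0]])
for i in(-25,25):
  for j in(-5,5): print(i,j,(c+i*X+j*Y).round(1))
E
```

```text
side foot front corners [[474.7, 107.5, 88.0], [523.0, 100.6, 88.0]]
scene foot corner [[520.0, 99.3, 88.0]]
wrist foot +y edge [[473.5, 108.6, 88.0], [522.8, 102.0, 88.0]]
side foot front corners [[474.0, 101.8, 91.0], [521.9, 94.9, 91.0]]
scene foot corner [[521.0, 99.8, 91.0]]
wrist foot +y edge [[473.8, 109.4, 91.0], [522.4, 103.0, 91.0]]
-25 -5 [473.4 100. ]
-25 5 [474.6 109.9]
25 -5 [523.   93.9]
25 5 [524.2 103.8]
```

{"fn": "play_rows", "kwargs": {"series": [{"fingers": 1, "dx": 0, "dy": 3, "dz": -6, "turn": 0}, {"fingers": 1, "dx": 0, "dy": 3, "dz": -10, "turn": 0}, {"fingers": 1, "dx": 0, "dy": 0, "dz": -12, "turn": 0}, {"fingers": 1, "dx": 0, "dy": 0, "dz": -10, "turn": 0}, {"fingers": 1, "dx": 0, "dy": 0, "dz": -3, "turn": 0}]}}

```text
clock: 8.38
position: [0.4998, 0.1088, 0.1377]
ee_rot: [0.002, 0.998, -0.061, 0.023]
contact_force: [-0.3, -1.5, 1.1]
width: 0.0227
```

```bash
python3 - <<'E'
from h import *
s=get_state()
print(s["position"],s["ee_rot"],2*np.arctan2(s["ee_rot"][2],s["ee_rot"][1]),s["clock"],s["width"],s["contact_force"])
E
```

```text
[0.49978714 0.10877216 0.13773745] [ 0.00164948  0.99788489 -0.06084215  0.0228312 ] -0.12179145730863714 8.3833 0.02274291306567143 [-0.25643571 -1.48172448  1.14678781]
```

{"fn": "play_rows", "kwargs": {"series": [{"fingers": 1, "dx": -3, "dy": -2, "dz": -2, "turn": 0}, {"fingers": 1, "dx": -2, "dy": -2, "dz": -3, "turn": 0}, {"fingers": 1, "dx": 0, "dy": 0, "dz": -4, "turn": 0}]}}

```text
clock: 8.63
position: [0.4945, 0.1053, 0.1275]
ee_rot: [0.001, 0.998, -0.061, 0.023]
contact_force: [1.1, 0.5, -0.7]
width: 0.023
```

```bash
python3 - <<'E'
from h import *
s=get_state()
print(s["position"],s["ee_rot"],2*np.arctan2(s["ee_rot"][2],s["ee_rot"][1]),s["clock"],s["width"],s["contact_force"])
E
```

```text
[0.4945074  0.10527781 0.12745399] [ 0.00131268  0.9979068  -0.06061004  0.02251052] -0.12132530500341279 8.6333 0.022959051691590116 [ 1.09593082  0.52919327 -0.70227185]
```

{"fn": "play_rows", "kwargs": {"series": [{"fingers": 1, "dx": 0, "dy": 0, "dz": -3, "turn": 0}, {"fingers": 1, "dx": 0, "dy": 0, "dz": -3, "turn": 0}, {"fingers": 1, "dx": 0, "dy": 0, "dz": -3, "turn": 0}]}}

```text
clock: 8.88
position: [0.4954, 0.1064, 0.1188]
ee_rot: [-0.0, 0.998, -0.061, 0.024]
contact_force: [-0.7, 1.3, 5.1]
width: 0.0231
```

{"fn": "play_rows", "kwargs": {"series": [{"fingers": 1, "dx": 0, "dy": 0, "dz": -3, "turn": 0}, {"fingers": 1, "dx": 0, "dy": 0, "dz": -3, "turn": 0}, {"fingers": 1, "dx": 0, "dy": 0, "dz": -3, "turn": 0}], "squeeze": 100}}

```text
clock: 9.13
position: [0.4971, 0.1071, 0.1125]
ee_rot: [-0.001, 0.998, -0.06, 0.026]
contact_force: [-4.3, 1.4, 19.8]
width: 0.0225
```

{"fn": "play_rows", "kwargs": {"series": [{"fingers": 1, "dx": -0.5, "dy": 0, "dz": -3, "turn": 0}, {"fingers": 1, "dx": -0.5, "dy": 0, "dz": -2.5, "turn": 0}]}}

```text
clock: 9.3
position: [0.4972, 0.1072, 0.1117]
ee_rot: [-0.0, 0.998, -0.057, 0.028]
contact_force: [-5.1, 1.9, 16.2]
width: 0.0223
```

```bash
python3 - <<'E'
from h import *
sc=shot("scene"); sd=shot("side"); w=shot("wrist"); s=w["state"]
print(s["position"],s["ee_rot"],s["clock"],s["width"],s["contact_force"])
f=lambda im,x0,y0,x1,y1,n=400: cv2.resize(im["pixels"][y0:y1,x0:x1],(n,n),interpolation=cv2.INTER_CUBIC)
cv2.imwrite("pics/in.png",np.hstack([f(sc,325,215,425,315),f(w,220,70,420,270)])[:,:,::-1])
E
```

```text
[0.49722301 0.10723017 0.11173729] [-2.31986476e-04  9.97936532e-01 -5.75361091e-02  2.84994910e-02] 9.4 0.022638287773615692 [-3.91646632  1.16597    16.30449104]
```

View pics/in.png

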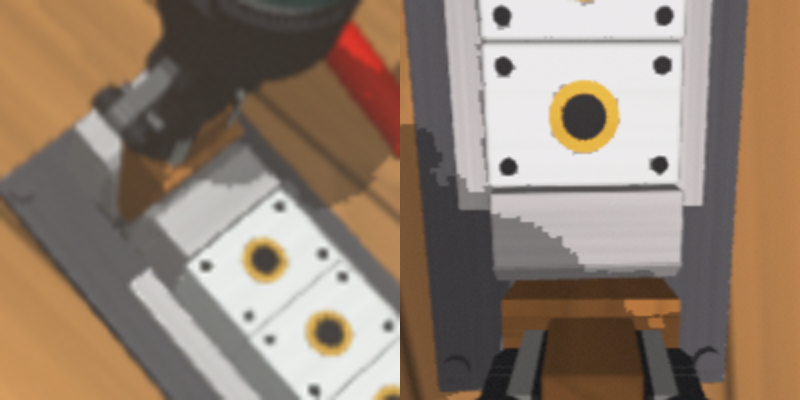

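{"fn": "play_rows", "kwargs": {"series": [{"fingers": 1, "dx": -0.5, "dy": 0, "dz": -4, "turn": 0}, {"fingers": 1, "dx": -0.5, "dy": 0, "dz": -4, "turn": 0}]}}

```text
clock: 9.62
position: [0.4973, 0.1075, 0.1112]
ee_rot: [0.0, 0.998, -0.055, 0.031]
contact_force: [-9.1, 1.1, 33.5]
width: 0.0228
```

```bash
python3 - <<'E'
from h import *
w=shot("wrist"); s=w["state"]
print(s["position"],s["ee_rot"],s["clock"],s["width"],s["contact_force"])
print("outer jaw edge now",(toz(w,[[265,164],[361,163]],.071)*1000).round(1).tolist())
import pickle; pickle.dump(w,open("wp.pkl","wb"))
# vertical gradient profile for the jaw/block edge, before and after
w0=pickle.load(open("wf.pkl","rb")); 
Y=np.array([.122,.9925]); O=np.array([.499,.1075])
for n,im in(("before",w0),("after",w)):
    ys=np.arange(-.05,.12,.001)
    for xo in (-.018,.018):
      P=[[*(O+Y*y+xo*np.array([.9925,-.122])),.066] for y in ys]
      uv=proj(im,P); g=cv2.cvtColor(im["pixels"],cv2.COLOR_RGB2GRAY)
      v=cv2.remap(g.astype(np.float32),uv[:,0].astype(np.float32).reshape(1,-1),uv[:,1].astype(np.float32).reshape(1,-1),1)[0]
      k=[(int(y*1000),int(a)) for y,a in zip(ys,v) if .030<y<.12]
      print(n,xo,[a for a in k if a[1]<150 and a[0]>30])
E
```

```text
[0.49734429 0.10747048 0.11119341] [ 1.40377774e-04  9.97995920e-01 -5.51259503e-02  3.10685247e-02] 9.6167 0.022795323022918514 [-9.08086224  1.10652212 33.51662198]
outer jaw edge now [[473.7, 154.0, 71.0], [531.8, 147.6, 71.0]]
before -0.018 [(38, 95), (39, 87), (40, 130), (83, 126), (84, 137)]
before 0.018 [(38, 133), (39, 94), (40, 113), (84, 125)]
after -0.018 [(41, 103), (42, 91)]
after 0.018 [(42, 90), (43, 108), (79, 147)]
```

{"fn": "play_rows", "kwargs": {"series": [{"fingers": 1, "dx": 0, "dy": 0, "dz": 0, "turn": 0}, {"fingers": -1, "dx": 0, "dy": 0, "dz": 0, "turn": 0}, {"fingers": -1, "dx": 0, "dy": 0, "dz": 0, "turn": 0}, {"fingers": -1, "dx": 0, "dy": 0, "dz": 0, "turn": 0}, {"fingers": -1, "dx": 0, "dy": 0, "dz": 0, "turn": 0}, {"fingers": -1, "dx": 0, "dy": 0, "dz": 0, "turn": 0}, {"fingers": -1, "dx": 0, "dy": 0, "dz": 0, "turn": 0}, {"fingers": -1, "dx": 0, "dy": 0, "dz": 15, "turn": 0}, {"fingers": -1, "dx": 0, "dy": 0, "dz": 25, "turn": 0}, {"fingers": -1, "dx": 0, "dy": 0, "dz": 30, "turn": 0}, {"fingers": -1, "dx": 0, "dy": 0, "dz": 30, "turn": 0}, {"fingers": -1, "dx": 0, "dy": 0, "dz": 20, "turn": 0}, {"fingers": -1, "dx": 0, "dy": 0, "dz": 0, "turn": 0}, {"fingers": -1, "dx": 0, "dy": 0, "dz": 0, "turn": 0}]}}

```text
clock: 10.83
position: [0.4954, 0.1061, 0.233]
ee_rot: [0.002, 0.998, -0.055, 0.028]
contact_force: [-0.2, -0.3, 0.0]
width: 0.0856
```

```bash
python3 - <<'E'
from h import *
sc=shot("scene"); sd=shot("side"); w=shot("wrist"); s=w["state"]
print(s["position"],s["ee_rot"],s["clock"],s["width"],s["contact_force"])
f=lambda im,x0,y0,x1,y1,n=400: cv2.resize(im["pixels"][y0:y1,x0:x1],(n,n),interpolation=cv2.INTER_CUBIC)
cv2.imwrite("pics/end.png",np.hstack([f(sd,265,70,345,150),f(w,240,110,400,270)])[:,:,::-1])
import pickle; pickle.dump((sc,sd,w),open("end.pkl","wb"))
E
```

```text
[0.49488529 0.10607719 0.23198641] [ 0.00165947  0.9980991  -0.0552779   0.02719901] 10.9333 0.08570801172595566 [-0.79380877 -0.59886995 -0.20051427]
```

View pics/end.png

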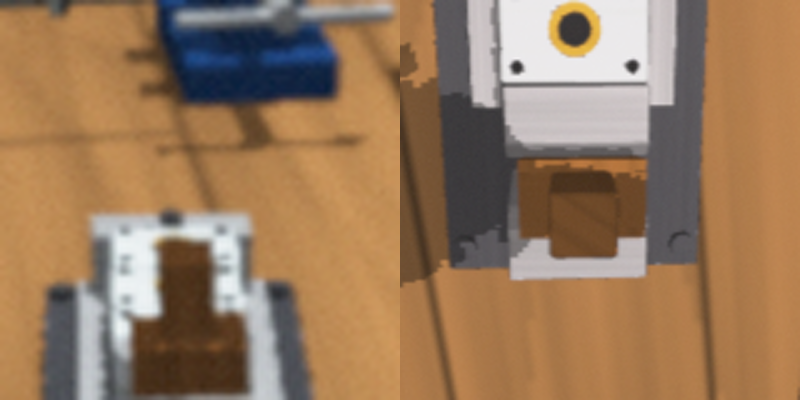

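```bash
python3 - <<'E'
from h import *
import pickle
sc,sd,w=pickle.load(open("end.pkl","rb"))
c=lambda l:(np.array(l,float)-[400,0])/2.5+[240,110]
for z in(.126,.130,.134):
    a=toz(w,c([[550,193],[617,191],[617,258],[550,256]]),z)*1000
    print(z,a[:,:2].round(1).tolist(),a.mean(0).round(1),"widths",np.linalg.norm(a[0]-a[1]).round(1),np.linalg.norm(a[2]-a[3]).round(1))
    print("  proj front top edge in side crop",((proj(sd,a[2:]/1000)-[265,70])*5).round(0).tolist(),"back",((proj(sd,a[:2]/1000)-[265,70])*5).round(0).tolist())
a=toz(w,c([[517,162],[647,160],[645,237],[518,236]]),.094)*1000; print("shoulder",a[:,:2].round(1).tolist(),a.mean(0).round(1))
print("jaw outer",(toz(w,c([[505,86],[649,86]]),.071)*1000).round(1).tolist())
E
```

```text
0.126 [[488.1, 119.3], [511.0, 117.1], [508.6, 92.8], [485.2, 96.6]] [498.2 106.4 126. ] widths 23.1 23.7
  proj front top edge in side crop [[212.0, 272.0], [154.0, 272.0]] back [[153.0, 248.0], [208.0, 247.0]]
0.13 [[488.2, 120.3], [510.8, 118.2], [508.4, 94.2], [485.4, 98.0]] [498.2 107.7 130. ] widths 22.7 23.3
  proj front top edge in side crop [[210.0, 262.0], [153.0, 261.0]] back [[153.0, 238.0], [207.0, 237.0]]
0.134 [[488.3, 121.3], [510.5, 119.2], [508.2, 95.7], [485.5, 99.3]] [498.1 108.9 134. ] widths 22.3 22.9
  proj front top edge in side crop [[209.0, 251.0], [153.0, 251.0]] back [[153.0, 228.0], [206.0, 227.0]]
shoulder [[476.1, 125.0], [526.0, 119.7], [522.4, 88.7], [472.4, 95.5]] [499.2 107.2  94. ]
jaw outer [[474.0, 152.0, 71.0], [532.1, 145.2, 71.0]]
```

```bash
python3 -c "
from rig import *
print(sign_off())"
```

```text
the job is handed in; nothing more can be done
None
```

The wedge is jammed in the fixture gap with the row closed up, and I handed the job in at about 11 s of the 32 s allowed. `sign_off` gives no verdict, so success rests on the checks below.

I took the tapered wedge from the rack's middle slot and lowered it into the gap, turned to match the fixture. I pressed it down until the resistance grew to about 33 N with almost no further movement, then opened the fingers and backed off.

**Last checks, from the cameras (good to about 2 mm):**
- **Wedge position:** it sits within about 1 mm of the fixture centre in x and y, with its foot about 23–25 mm above the table. It is square to the fixture and looks upright to within a few degrees.
- **Jaw:** its outer edge moved by about 3 to 4 mm, and the gaps between the blocks are no longer visible. My estimate of the jaw value is 5.3–6 mm; one reading under load came out nearer 7 mm.
- **Robot:** the fingers are fully open, the tool is about 120 mm above where it let go, and the contact force is near zero.

**Imperfect:** the tool gradually leaned to about 3.5° while descending. The push also put about 9 N sideways on the tool. The released wedge shows no tilt near the 10° limit.

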